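# Open the water-filter case

## Robot

A 6-joint arm with a two-finger parallel gripper is mounted at the origin on the work surface. World frame = base frame: x ahead of the robot, y to its left, z up, the work surface at z = 0. Lengths are in m, angles in rad, forces in N, time in s.
With the tool pointing down it reaches from about 0.25 to 0.725 m from the base axis. Payload 4 kg.
Tool frame: the origin (TCP) lies at the very end of the fingers, on their centre line; the grasp point (between the pads) lies 19 mm behind it; x points along the fingers, y is the direction in which the jaws open and shut, and the axes are right-handed (so a half turn about x gives the same grasp; the last joint's range is limited). The gripper opens to 85 mm and grips with 20 to 120 N. Pads are 22 mm wide; open, the fingers measure 114 mm over their backs; the gripper's body (76 mm by 85 mm) begins 54 mm behind the grasp point. The pads swing forward as they close: fully open they stand 13 mm farther back than shut.
Start: joints at [1.242, 0.241, 0.005, 1.335, 0, 1.571], TCP at [0.161, 0.473, 0.231] pointing down, gripper open.
Joint ranges: [-2.72, 2.72], [-1.05, 1.87], [-1.09, 1.28], [-1.99, 2.15], [-1.42, 1.44], [-3.14, 3.14]. Speed limits (rad/s): [2.79, 2.79, 3.14, 3.14, 3.14, 3.14].

## Interface

Orientations are given as a unit quaternion [x, y, z, w].
In Python, from workcell import get_obs, camera, job_done gives the robot as it stands. The module is installed in compiled form; this text tells all that it offers.
- The arm moves only by the tool arm_command, never from a script. Its argument "motion" is a list of rows, each an object of numbers: "x", "y", "z": the shift along the tool's x, y, z in m; "roll": the turn about the tool's x in rad; "fingers": the opening, from 0 (shut) to 1 (fully open). A call has 1 to 20 rows; each row shifts and turns the pose as measured when the row begins, along the tool's axes as they then stand; what a row does not reach is not made up. A row lasts 1/12 s, in which the tool goes at most 41.7 mm and 7.16 degrees, less where a joint would pass 70% of its speed; a pose out of reach is approached as far as the arm can. A call is refused whole if a number of a shift passes 0.0417 or a number of a turn 0.125, either way. A call with a gripper value outside its range is refused whole. The fingers move at their own pace and stop on an object; the grip force is fixed at half the most. Time passes only in rows, so rows that do not move let the fingers close. It gives the time, the measured TCP pose, the force and the opening at its end, in the units of the state.
- get_obs(): the state, without advancing time (a new reading comes with each control period).
- camera(name): name is "scene" or "top"; returns a dict with "frame" (480x640x3 uint8, red, green, blue), "intrinsics" (3x3 intrinsics, pixels), "rvec" (rotation vector, rad) and "tvec" (3), from world to camera coordinates, as OpenCV has them. Camera axes: x right, y down, z forward; pixel columns grow to the right and rows downward; lengths in m; the calibration is good to about 2 mm. A picture is of the moment at which its call begins. There is no depth.
- job_done(): hands the job in, once; it reports no verdict.
The state is a dict: "clock": time; "joint_pos": joint angles; "joint_vel": joint speeds; "tau": joint torques, N m; "eef_pos": TCP position; "tool_rot": TCP orientation; "ft_force": force on the tool from outside, world axes, zero at the start; "ft_torque": the same for the moment, N m; "grip_width": finger opening in m.
Only numpy, scipy, OpenCV 4.12 (cv2) and the standard library are available. Lean on these libraries where they do the work, as an engineer would, in place of code of your own. Each camera call takes 0.05 s, during which the arm holds its last target.

## Task

Open the water-filter case for a filter change: with closed fingertips press its snap tab all the way in, then push the released cover by its rib along the guides, off its seat and onto the parking deck, until the filter well is completely uncovered. Leave the cover lying flat on the deck and clear of the robot; do not lift or tip it, do not push on it before the tab is in, and leave everything else on the table where it stands.

Things in the scene. Friction and masses are not known exactly. Their poses are not given: they have to be found in the camera images.
- filter_case: Fixed grey box, 252 (x) x 136 (y) mm, its level top face 60 mm above the table. Origin: centre of its underside, on the table; z up. Its x axis points from the seat (the end with two brass water ports) to the open parking deck: the way the cover slides off. Side guides 93 mm apart, 11 mm high, run along the top face.
- seat (a point): Centre of the cover's seat on the top face, at x = -60 mm in the case's frame; axes as the case. The seat spans x = -115 to -5 mm there. Lips over the side guides (73 to 78 mm above the table, from x = -126 to -30 mm, reaching in to y = +-40 mm) hold the cover down; a rear wall 16 mm high above the top face stands behind it at x = -118 mm.
- well (a point): Centre of the mouth of the filter well, the opening in the seat: 65 (x) x 60 (y) mm, 26 mm deep, at x = -100 to -35 mm in the case's frame. Completely uncovered once the cover has slid 80 mm or more.
- deck (a point): Centre of the parking deck, on the top face, x = -5 to 118 mm in the case's frame. An end stop 12 mm high closes it at x = 118 mm: the cover meets it after sliding about 122 mm.
- cover: Loose flat white cover, 110 (x) x 90 (y) mm, about 110 g. Origin: centre of its underside, at the start on point seat; axes as the case. Two skids 5 mm high under its sides carry a 6 mm plate whose upper face is 11 mm above the origin (71 mm above the table). A straight rib crosses it. It slides easily (about 1 N) once the tab is in.
- cover_rib (a point): Centre of the rib across the cover, half-way up: 8 mm above the plate, 5 mm behind (-x) the cover's centre. The rib is 8 mm thick (x), 64 mm long (y), 16 mm high above the plate. Behind it (-x) lie 46 mm of free flat plate, where fingertips can come down to push the rib towards +x.
- tab_top (a point): Centre of the top face of the snap tab, a white block 38 (x) x 40 (y) mm that rises from the deck just ahead (+x) of the cover's front edge, at x = 16 mm, y = 0 in the case's frame. Out, it stands 14 mm above the deck and blocks the cover.
- snap_tab (a joint): How far the snap tab is pressed straight down, in m: 0 out, 0.012 fully in (its top then 2 mm above the deck). It moves against a steady resistance of about 5 N, has a hard stop at the end and stays where it is left; the cover passes over it when it is in by 0.009 or more.
- scale: Bystander: fixed kitchen scale, 160 x 160 x 36 mm. Origin: centre of its underside.
- jar: Bystander: loose glass jar standing on the scale, 64 mm across, 85 mm high. Origin: centre of its underside.
- cartridge: Bystander: loose fresh filter cartridge standing upright beyond the deck end of the case, 54 mm across, 95 mm high. Origin: centre of its underside.
- driver: Bystander: loose screwdriver, 170 mm long, lying beside the case. Origin: about its middle, on the table.
- mug: Bystander: loose mug, 82 mm across, 95 mm high, at the left of the table. Origin: centre of its underside.
- carton: Bystander: loose small carton, 100 x 70 x 80 mm, at the right of the table. Origin: centre of its underside.
Not all that is in view belongs to the job. Leave any orange look-alike of the cover alone.

How it is judged:
On the way, in this order (a step that is already met when the one before it is completed fails the run):
1. the snap tab is pressed in while the cover is still on its seat (value of joint snap_tab above 0.0093 m and x of cover in the frame of filter_case below -0.05 m), for 0.1 s.
2. the released cover is pushed along until the filter well is completely uncovered (x of cover in the frame of filter_case above 0.023 m), for 0.1 s.
At the end, for the whole second after the job is handed in: The tab is in (9.3 mm or more), and the cover lies at rest and flat (within 0.06 rad) on the deck, 83 mm or more along from its seat, so that the filter well is completely uncovered (value of joint snap_tab above 0.0093 m and x of cover in the frame of filter_case above 0.023 m and z of cover in the frame of filter_case between 0.056 and 0.064 m and angle between cover's own z axis and vertical below 0.06 rad and linear speed of cover below 0.01 m/s); the robot touches nothing.
It fails at once if the cover is lifted more than 15 mm off the case's top face (z of cover in the frame of filter_case above 0.075 m).
It fails at once if the cover is tipped by more than 0.25 rad (angle between cover's own z axis and vertical above 0.25 rad).
It fails at once if the fingers load the cover with more than 6 N while the tab is still out (contact force between the fingers and cover above 6 N and value of joint snap_tab below 0.008 m).
It fails at once if another thing on the table is moved by more than 25 mm (distance of any of jar, cartridge, driver, mug, carton from where it was at the start of the episode above 0.025 m).
It also fails if it takes over 38 s, if anything falls off the work surface, if the arm or the gripper's body presses on something with over 40 N, if the wrist force passes 120 N, or if a joint passes its speed limit or range.

## Working session

There is one attempt and no reset: what is moved stays moved. The work goes in short steps, Python scripts to look and compute and a tool call to move; the robot and the scene stay as the last step left them, time stands still between calls to the robot, and variables do not carry over. Pictures are saved under pics/ and viewed, and the job is handed in when it is done.

Besides the shell and the picture viewer there is one more tool, called in YAML: its name, and indented under it one key for each argument. arm_command: Moves the arm, as the interface text tells. Its arguments: {"type":"object","properties":{"motion":{"type":"array","items":{"type":"object","properties":{"x":{"type":"number"},"y":{"type":"number"},"z":{"type":"number"},"roll":{"type":"number"},"fingers":{"type":"number"}}}}},"required":["motion"]}

```bash
mkdir -p pics; python3 - <<'E'
from workcell import get_obs,camera
import cv2,numpy as np,pickle
o=get_obs();print({k:np.round(v,3).tolist() for k,v in o.items()})
d={}
for n in("scene","top"):
    c=camera(n);d[n]=c;cv2.imwrite(f"pics/{n}0.png",c["frame"][:,:,::-1]);print(n,c["intrinsics"],c["rvec"],c["tvec"])
pickle.dump(d,open("cams.pkl","wb"))
E
```

```text
{'clock': 0.0, 'joint_pos': [1.242, 0.241, 0.004, 1.335, 0.0, 1.571], 'joint_vel': [0.0, 0.001, 0.001, -0.0, -0.002, -0.002], 'tau': [-0.0, -37.232, 25.241, 0.017, -0.0, 0.0], 'eef_pos': [0.161, 0.473, 0.23], 'tool_rot': [0.115, 0.698, -0.116, 0.697], 'ft_force': [0.39, 0.028, 0.61], 'ft_torque': [0.009, -0.008, 0.045], 'grip_width': 0.085}
scene [[568.96398838   0.         316.49547587]
 [  0.         568.96398838 243.80062325]
 [  0.           0.           1.        ]] [ 1.29824215  2.32931192 -0.86860666] [ 0.29536891 -0.28990984  1.754068  ]
top [[477.05828201   0.         318.80240395]
 [  0.         477.05828201 240.54286318]
 [  0.           0.           1.        ]] [ 2.14759515 -2.08593199  0.21568288] [-0.00754729  0.53589345  1.08470699]
```

View pics/scene0.png

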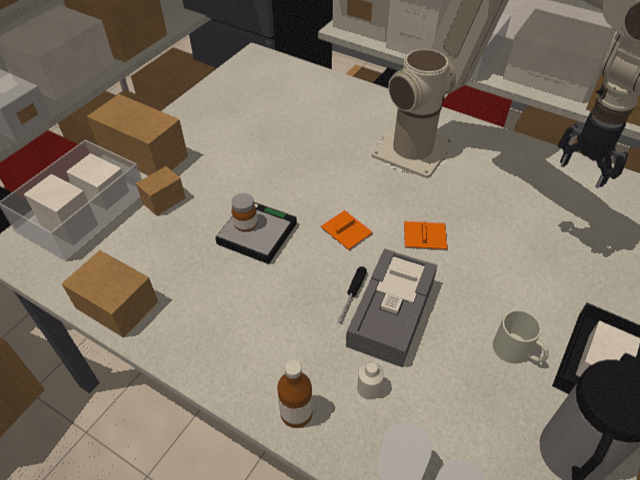

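View pics/top0.png

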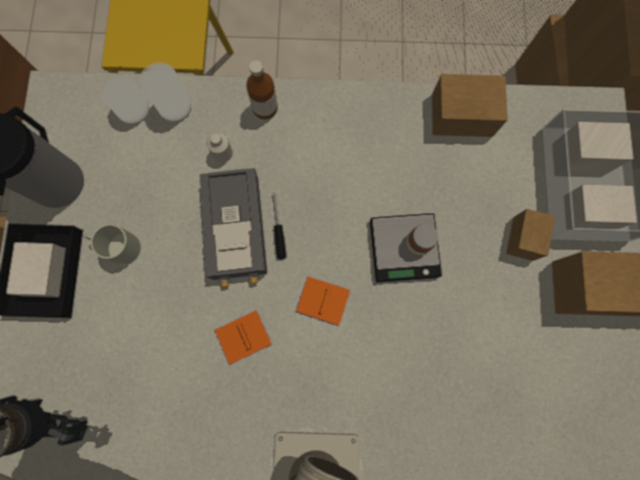

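The case is at about (233,225) in the top view, with its brass ports at (224,283) and (253,280), so the deck points away from the robot. There are two orange look-alikes, at (243,337) and (323,301). The white cover at (233,245), lying between the grey guides, fits the description. I'll enlarge it to confirm.

```bash
python3 - <<'E'
import cv2,pickle
d=pickle.load(open("cams.pkl","rb"))
t=d["top"]["frame"][160:295,185:295,::-1];s=d["scene"]["frame"][240:370,330:450,::-1]
t=cv2.resize(t,(0,0),fx=4.4,fy=4.4,interpolation=cv2.INTER_CUBIC)[:594]
t=t[:,:400] if 0 else cv2.resize(t,(390,479)); s=cv2.resize(s,(400,433),interpolation=cv2.INTER_CUBIC)
import numpy as np
im=np.zeros((480,800,3),np.uint8);im[:479,:390]=t;im[:433,400:]=s
cv2.imwrite("pics/crop1.png",im)
E
```

```text
(no output)
```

View pics/crop1.png

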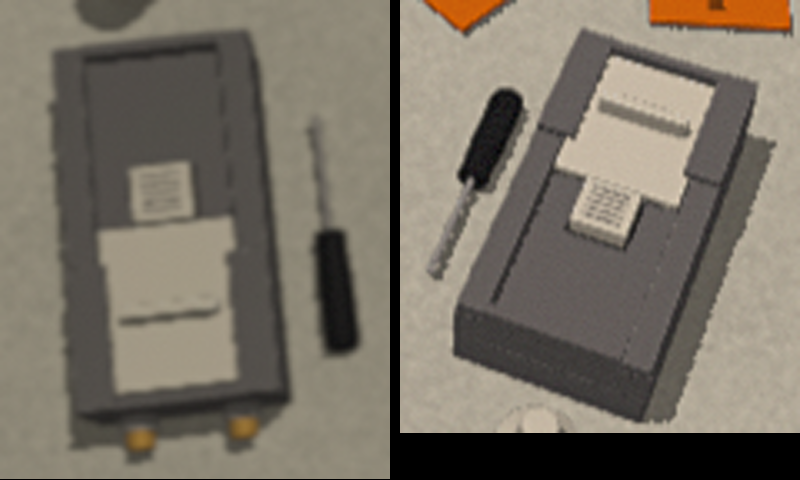

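```bash
cat > fit.py <<'E'
import cv2,pickle,numpy as np
from scipy.optimize import least_squares
d=pickle.load(open("cams.pkl","rb"))
T=lambda u,v:(185+u/3.545,160+v/3.548)
S=lambda u,v:(330+(u-400)/3.3333,240+v/3.3333)
obs=[("top",(126,68,72),T(53,50)),("top",(126,-68,72),T(248,32)),
("top",(35,20,74),T(129,168)),("top",(35,-20,74),T(188,162)),
("top",(-5,45,71),T(99,232)),("top",(-5,-45,71),T(235,216)),
("top",(-65,32,87),T(119,317)),("top",(-65,-32,87),T(218,303)),
("scene",(126,68,72),S(640,375)),("scene",(126,-68,72),S(457,310)),
("scene",(-5,45,71),S(677,207)),("scene",(-5,-45,71),S(555,170)),
("scene",(35,20,74),S(625,238)),("scene",(35,-20,74),S(570,218)),
("scene",(-65,32,87),S(690,128)),("scene",(-65,-32,87),S(600,100))]
def W(p,q):
    c,s=np.cos(p[2]),np.sin(p[2]);q=np.array(q)/1e3
    return np.array([p[0]+c*q[0]-s*q[1],p[1]+s*q[0]+c*q[1],q[2]])
def proj(n,X):
    c=d[n];return cv2.projectPoints(X.reshape(1,3),c["rvec"],c["tvec"],c["intrinsics"],None)[0].ravel()
def res(p):return np.array([proj(n,W(p,q))-uv for n,q,uv in obs]).ravel()
if __name__=="__main__":
    r=least_squares(res,[.5,.2,.0],loss="soft_l1")
    print(r.x,r.cost)
    for (n,q,uv),e in zip(obs,res(r.x).reshape(-1,2)):print(n,q,e.round(1))
    p=r.x
    for n,q in dict(tab=(16,0,74),rib=(-65,0,79),push=(-80,0,71)).items():print(n,W(p,q))
E
python3 fit.py
```

```text
[0.57448334 0.21774955 0.14051211] 20.225601223547685
top (126, 68, 72) [-1.3 -1. ]
top (126, -68, 72) [-0.1 -1.8]
top (35, 20, 74) [-0.3 -0.4]
top (35, -20, 74) [-0.2 -0.5]
top (-5, 45, 71) [-1.  -0.7]
top (-5, -45, 71) [-1.4 -0.3]
top (-65, 32, 87) [-0.7 -1.7]
top (-65, -32, 87) [-1.  -0.8]
scene (126, 68, 72) [ 3.  -1.7]
scene (126, -68, 72) [-1.4 -4.1]
scene (-5, 45, 71) [ 0. -1.]
scene (-5, -45, 71) [-0.6 -2.6]
scene (35, 20, 74) [-0.3 -1.3]
scene (35, -20, 74) [-0.6 -1.2]
scene (-65, 32, 87) [-0.6 -2.5]
scene (-65, -32, 87) [ 0.3 -2.7]
tab [0.59032566 0.21999035 0.074     ]
rib [0.51012396 0.20864628 0.079     ]
push [0.49527179 0.20654553 0.071     ]
```

```bash
cat > nav.py <<'E'
import sys,numpy as np
from workcell import get_obs
from scipy.spatial.transform import Rotation as R
o=get_obs();Rm=R.from_quat(o["tool_rot"]).as_matrix();yaw=0.1405
print("clock",o["clock"],"pos",o["eef_pos"],"F",o["ft_force"].round(2),"w",o["grip_width"],"j",np.round(o["joint_pos"],2))
print(Rm.round(3))
c=np.array([.5745,.2177,0]);Rz=R.from_euler("z",yaw).as_matrix()
print("tcp in case mm",(Rz.T@(o["eef_pos"]-c)*1000).round(1), "tool axes in case\n",(Rz.T@Rm).round(3))
if len(sys.argv)>3:
    t=c+Rz@np.array([float(a)/1000 for a in sys.argv[1:4]]);print("target",t,"tool shift",(Rm.T@(t-o["eef_pos"])).round(4))
ty=(Rz.T@Rm)[:,1];print("tool y angle in case",np.arctan2(ty[1],ty[0]))
E
python3 nav.py 16 0 110
```

```text
clock 0.1 pos [0.16126902 0.47268111 0.2304925 ] F [ 0.33 -0.28  0.13] w 0.08532154338513306 j [1.24 0.24 0.   1.34 0.   1.57]
[[-0.001  0.323  0.946]
 [-0.002  0.946 -0.323]
 [-1.    -0.002 -0.   ]]
tcp in case mm [-373.5  310.3  230.5] tool axes in case
 [[-0.001  0.452  0.892]
 [-0.002  0.892 -0.452]
 [-1.    -0.002 -0.   ]]
target [0.59034234 0.21994061 0.11      ] tool shift [ 0.1207 -0.1004  0.4877]
tool y angle in case 1.1015085664838242
```

arm_command:
  motion:
    - {"roll": -0.117, "fingers": 0}
    - {"roll": -0.117, "fingers": 0}
    - {"roll": -0.117, "fingers": 0}
    - {"roll": -0.117, "fingers": 0}
    - {"z": 0.03, "y": -0.024, "fingers": 0}
    - {"z": 0.03, "y": -0.024, "fingers": 0}
    - {"z": 0.03, "y": -0.024, "fingers": 0}
    - {"z": 0.03, "y": -0.024, "fingers": 0}
    - {"z": 0.03, "y": -0.024, "fingers": 0}
    - {"z": 0.03, "y": -0.024, "fingers": 0}
    - {"z": 0.03, "y": -0.024, "fingers": 0}
    - {"z": 0.03, "y": -0.024, "fingers": 0}
    - {"z": 0.03, "y": -0.024, "fingers": 0}
    - {"z": 0.03, "y": -0.024, "fingers": 0}
    - {"z": 0.03, "y": -0.024, "fingers": 0}
    - {"z": 0.03, "y": -0.024, "fingers": 0}

```text
schema error: expected keys x, y, z, roll, fingers
```

```bash
python3 nav.py 16 0 100
```

```text
clock 0.1 pos [0.16126902 0.47268111 0.2304925 ] F [ 0.33 -0.28  0.13] w 0.08532154338513306 j [1.24 0.24 0.   1.34 0.   1.57]
[[-0.001  0.323  0.946]
 [-0.002  0.946 -0.323]
 [-1.    -0.002 -0.   ]]
tcp in case mm [-373.5  310.3  230.5] tool axes in case
 [[-0.001  0.452  0.892]
 [-0.002  0.892 -0.452]
 [-1.    -0.002 -0.   ]]
target [0.59034234 0.21994061 0.1       ] tool shift [ 0.1307 -0.1004  0.4877]
tool y angle in case 1.1015085664838242
```

All five keys are required.

arm_command:
  motion:
    - {"x": 0, "y": 0, "z": 0, "roll": -0.117, "fingers": 0}
    - {"x": 0, "y": 0, "z": 0, "roll": -0.117, "fingers": 0}
    - {"x": 0, "y": 0, "z": 0, "roll": -0.117, "fingers": 0}
    - {"x": 0, "y": 0, "z": 0, "roll": -0.117, "fingers": 0}
    - {"x": 0, "y": -0.024, "z": 0.03, "roll": 0, "fingers": 0}
    - {"x": 0, "y": -0.024, "z": 0.03, "roll": 0, "fingers": 0}
    - {"x": 0, "y": -0.024, "z": 0.03, "roll": 0, "fingers": 0}
    - {"x": 0, "y": -0.024, "z": 0.03, "roll": 0, "fingers": 0}
    - {"x": 0, "y": -0.024, "z": 0.03, "roll": 0, "fingers": 0}
    - {"x": 0, "y": -0.024, "z": 0.03, "roll": 0, "fingers": 0}
    - {"x": 0, "y": -0.024, "z": 0.03, "roll": 0, "fingers": 0}
    - {"x": 0, "y": -0.024, "z": 0.03, "roll": 0, "fingers": 0}
    - {"x": 0, "y": -0.024, "z": 0.03, "roll": 0, "fingers": 0}
    - {"x": 0, "y": -0.024, "z": 0.03, "roll": 0, "fingers": 0}
    - {"x": 0, "y": -0.024, "z": 0.03, "roll": 0, "fingers": 0}
    - {"x": 0, "y": -0.024, "z": 0.03, "roll": 0, "fingers": 0}

```text
clock: 1.43
eef_pos: [0.5721, 0.2415, 0.2211]
tool_rot: [-0.068, 0.709, 0.061, 0.699]
ft_force: [0.2, 1.1, 0.1]
grip_width: -0.0003
```

```bash
python3 nav.py 16 0 100
```

```text
clock 1.4333 pos [0.5721021  0.24150904 0.22105791] F [0.21 1.06 0.11] w -0.00032937515338153677 j [ 0.4   0.51  0.37  1.45 -0.01  0.22]
[[-0.013 -0.182  0.983]
 [-0.012  0.983  0.182]
 [-1.    -0.009 -0.015]]
tcp in case mm [  1.   23.9 221.1] tool axes in case
 [[-0.015 -0.042  0.999]
 [-0.01   0.999  0.042]
 [-1.    -0.009 -0.015]]
target [0.59034234 0.21994061 0.1       ] tool shift [ 0.1211 -0.0234  0.0158]
tool y angle in case 1.6132100395470823
```

arm_command:
  motion:
    - {"x": 0, "y": -0.012, "z": 0.008, "roll": 0.042, "fingers": 0}
    - {"x": 0.02, "y": -0.011, "z": 0.008, "roll": 0, "fingers": 0}
    - {"x": 0.025, "y": 0, "z": 0, "roll": 0, "fingers": 0}
    - {"x": 0.025, "y": 0, "z": 0, "roll": 0, "fingers": 0}
    - {"x": 0.025, "y": 0, "z": 0, "roll": 0, "fingers": 0}
    - {"x": 0.015, "y": 0, "z": 0, "roll": 0, "fingers": 0}
    - {"x": 0, "y": 0, "z": 0, "roll": 0, "fingers": 0}

```text
clock: 2.02
eef_pos: [0.5972, 0.2106, 0.1021]
tool_rot: [-0.047, 0.712, 0.038, 0.7]
ft_force: [-0.6, 0.2, -0.2]
grip_width: 0.0005
```

```bash
cat > snap.py <<'E'
import sys,cv2,numpy as np
from workcell import camera
im=np.zeros((540,800,3),np.uint8)
t=camera("top")["frame"][130:295,180:300,::-1];s=camera("scene")["frame"][190:370,320:460,::-1]
t=cv2.resize(t,(392,540),interpolation=cv2.INTER_CUBIC);s=cv2.resize(s,(400,514),interpolation=cv2.INTER_CUBIC)
im[:,:392]=t;im[:514,400:]=s;cv2.imwrite(sys.argv[1],im)
E
python3 snap.py pics/s1.png; python3 nav.py 16 0 78
```

```text
clock 2.1167 pos [0.5988985  0.2114527  0.10538306] F [-0.3  -0.7   0.85] w 4.7827900279131336e-05 j [ 0.34  0.59  0.21  1.2  -0.01  0.22]
[[-0.011 -0.12   0.993]
 [-0.012  0.993  0.12 ]
 [-1.    -0.011 -0.012]]
tcp in case mm [ 23.3  -9.6 105.4] tool axes in case
 [[-0.013  0.02   1.   ]
 [-0.011  1.    -0.02 ]
 [-1.    -0.011 -0.012]]
target [0.59034234 0.21994061 0.078     ] tool shift [ 0.0274  0.0098 -0.0071]
tool y angle in case 1.5509323892672562
```

View pics/s1.png

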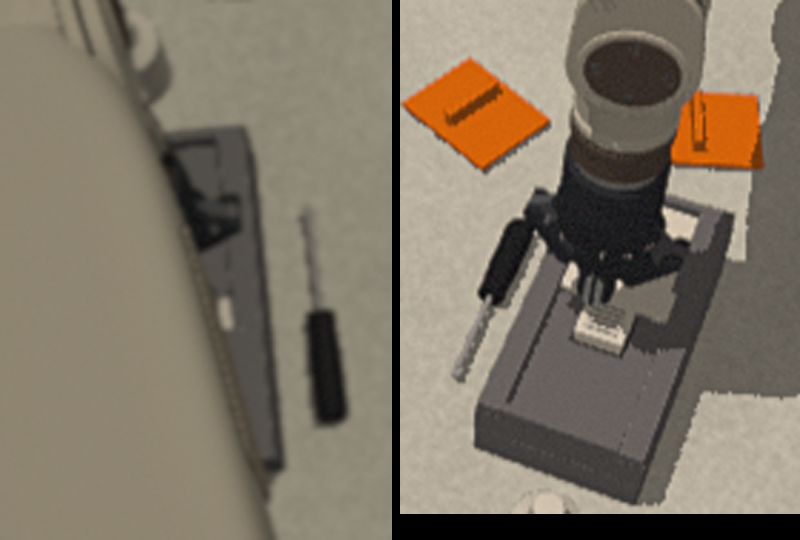

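The scene view shows closed fingertips at about (592,295), just above the tab at (603,325). That agrees with the fit. I'll correct the offset and descend.

arm_command:
  motion:
    - {"x": 0, "y": 0.005, "z": -0.003, "roll": 0.02, "fingers": 0}
    - {"x": 0, "y": 0.005, "z": -0.003, "roll": 0, "fingers": 0}
    - {"x": 0, "y": 0, "z": 0, "roll": 0, "fingers": 0}
    - {"x": 0.01, "y": 0, "z": 0, "roll": 0, "fingers": 0}
    - {"x": 0.01, "y": 0, "z": 0, "roll": 0, "fingers": 0}
    - {"x": 0, "y": 0, "z": 0, "roll": 0, "fingers": 0}

```text
clock: 2.62
eef_pos: [0.5956, 0.224, 0.0923]
tool_rot: [-0.039, 0.705, 0.033, 0.707]
ft_force: [-0.3, -0.3, -0.2]
grip_width: -0.0001
```

```bash
python3 nav.py 16 0 72
```

```text
clock 2.6167 pos [0.5955939  0.22395598 0.09234102] F [-0.31 -0.29 -0.25] w -0.00012839177172419605 j [ 0.36  0.59  0.17  1.15 -0.01  0.26]
[[ 0.002 -0.102  0.995]
 [-0.007  0.995  0.102]
 [-1.    -0.007  0.002]]
tcp in case mm [21.8  3.2 92.3] tool axes in case
 [[ 0.001  0.038  0.999]
 [-0.007  0.999 -0.038]
 [-1.    -0.007  0.002]]
target [0.59034234 0.21994061 0.072     ] tool shift [ 0.0204 -0.0033 -0.0057]
tool y angle in case 1.5323620520654893
```

arm_command:
  motion:
    - {"x": 0.004, "y": -0.002, "z": -0.005, "roll": -0.03, "fingers": 0}
    - {"x": 0.006, "y": 0, "z": 0, "roll": 0, "fingers": 0}
    - {"x": 0.006, "y": 0, "z": 0, "roll": 0, "fingers": 0}
    - {"x": 0.004, "y": 0, "z": 0, "roll": 0, "fingers": 0}
    - {"x": 0.003, "y": 0, "z": 0, "roll": 0, "fingers": 0}

```text
clock: 3.03
eef_pos: [0.5916, 0.2213, 0.0684]
tool_rot: [-0.049, 0.704, 0.044, 0.707]
ft_force: [-2.5, -0.5, 5.6]
grip_width: -0.0001
```

```bash
python3 nav.py 16 0 62
```

```text
clock 3.0333 pos [0.59158368 0.22125595 0.06840738] F [-2.51 -0.49  5.59] w -0.00013082047844764332 j [ 0.36  0.6   0.12  1.09 -0.01  0.23]
[[ 0.004 -0.131  0.991]
 [-0.006  0.991  0.131]
 [-1.    -0.007  0.003]]
tcp in case mm [17.4  1.1 68.4] tool axes in case
 [[ 0.003  0.009  1.   ]
 [-0.007  1.    -0.009]
 [-1.    -0.007  0.003]]
target [0.59034234 0.21994061 0.062     ] tool shift [ 0.0064 -0.0011 -0.0014]
tool y angle in case 1.5617440032239571
```

Contact at 5.6 N, so the tab is moving. I'll press on to the hard stop.

arm_command:
  motion:
    - {"x": 0.003, "y": 0, "z": 0, "roll": 0, "fingers": 0}
    - {"x": 0.003, "y": 0, "z": 0, "roll": 0, "fingers": 0}
    - {"x": 0.002, "y": 0, "z": 0, "roll": 0, "fingers": 0}
    - {"x": 0.002, "y": 0, "z": 0, "roll": 0, "fingers": 0}

```text
clock: 3.37
eef_pos: [0.5917, 0.2213, 0.0619]
tool_rot: [-0.048, 0.704, 0.044, 0.707]
ft_force: [-7.0, -1.9, 16.8]
grip_width: -0.0002
```

arm_command:
  motion:
    - {"x": 0.002, "y": 0, "z": 0, "roll": 0, "fingers": 0}
    - {"x": 0.001, "y": 0, "z": 0, "roll": 0, "fingers": 0}
    - {"x": 0.001, "y": 0, "z": 0, "roll": 0, "fingers": 0}

```text
clock: 3.62
eef_pos: [0.5917, 0.2213, 0.0621]
tool_rot: [-0.047, 0.704, 0.044, 0.708]
ft_force: [-3.6, -0.6, 7.0]
grip_width: -0.0001
```

Hard stop reached: z settled at 62.1 mm, which is 12 mm of travel. I'll lift clear and move behind the rib.

arm_command:
  motion:
    - {"x": -0.02, "y": 0, "z": 0, "roll": 0, "fingers": 0}
    - {"x": -0.025, "y": 0, "z": 0, "roll": 0, "fingers": 0}
    - {"x": -0.015, "y": 0, "z": 0, "roll": 0, "fingers": 0}
    - {"x": 0, "y": 0, "z": 0, "roll": 0, "fingers": 0}
    - {"x": 0, "y": 0, "z": -0.025, "roll": 0, "fingers": 0}
    - {"x": 0, "y": 0, "z": -0.025, "roll": 0, "fingers": 0}
    - {"x": 0, "y": 0, "z": -0.025, "roll": 0, "fingers": 0}
    - {"x": 0, "y": 0, "z": -0.02, "roll": 0, "fingers": 0}
    - {"x": 0, "y": 0, "z": -0.01, "roll": 0, "fingers": 0}
    - {"x": 0, "y": 0, "z": 0, "roll": 0, "fingers": 0}
    - {"x": 0, "y": 0, "z": 0, "roll": 0, "fingers": 0}

```text
clock: 4.53
eef_pos: [0.4828, 0.2061, 0.1123]
tool_rot: [-0.047, 0.706, 0.041, 0.705]
ft_force: [-0.2, -0.5, -0.2]
grip_width: -0.0003
```

```bash
python3 nav.py -91 0 95;python3 snap.py pics/s2.png
```

```text
clock 4.5333 pos [0.48275398 0.20609907 0.11226835] F [-0.19 -0.53 -0.2 ] w -0.00027775628338487437 j [ 0.41  0.37 -0.13  1.07 -0.01  0.28]
[[-0.    -0.125  0.992]
 [-0.009  0.992  0.125]
 [-1.    -0.008 -0.001]]
tcp in case mm [-92.5   1.4 112.3] tool axes in case
 [[-0.001  0.015  1.   ]
 [-0.008  1.    -0.015]
 [-1.    -0.008 -0.001]]
target [0.4843967  0.20495652 0.095     ] tool shift [ 0.0173 -0.0012  0.0015]
tool y angle in case 1.5555803543856714
```

View pics/s2.png

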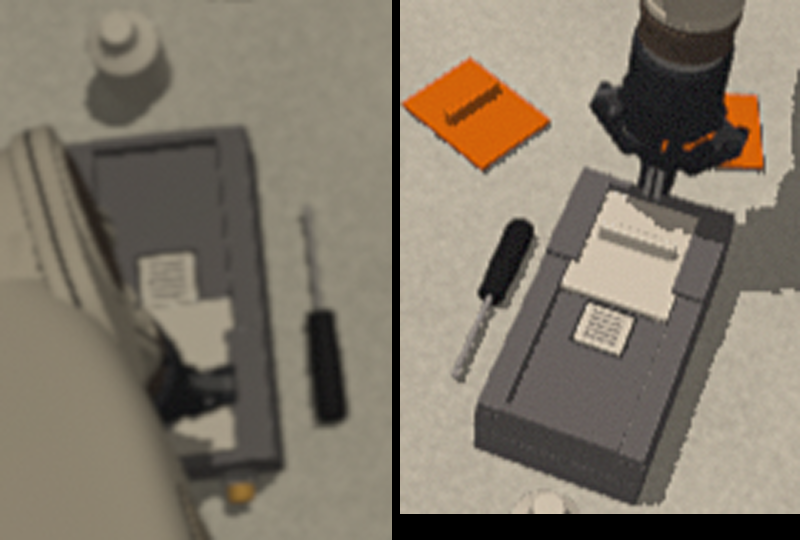

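The tab at (603,330) is now flush with the deck. The fingertips at (655,190) are behind the rib at (640,243), and the cover is still seated. I'll descend to about 5 mm above the plate.

arm_command:
  motion:
    - {"x": 0.012, "y": -0.001, "z": 0, "roll": -0.015, "fingers": 0}
    - {"x": 0.012, "y": 0, "z": 0, "roll": 0, "fingers": 0}
    - {"x": 0.008, "y": 0, "z": 0, "roll": 0, "fingers": 0}
    - {"x": 0.002, "y": 0, "z": 0, "roll": 0, "fingers": 0}
    - {"x": 0, "y": 0, "z": 0, "roll": 0, "fingers": 0}

```text
clock: 5.05
eef_pos: [0.4897, 0.2062, 0.0767]
tool_rot: [-0.051, 0.704, 0.047, 0.707]
ft_force: [-0.0, -0.8, 0.1]
grip_width: -0.0
```

```bash
python3 nav.py -80 0 76
```

```text
clock 5.05 pos [0.48968877 0.20615374 0.07666025] F [-0.02 -0.77  0.07] w -2.0747602556491197e-05 j [ 0.4   0.42 -0.17  0.98 -0.01  0.26]
[[ 0.005 -0.138  0.99 ]
 [-0.007  0.99   0.138]
 [-1.    -0.007  0.004]]
tcp in case mm [-85.6   0.4  76.7] tool axes in case
 [[ 0.004  0.002  1.   ]
 [-0.007  1.    -0.002]
 [-1.    -0.007  0.004]]
target [0.49528831 0.20649694 0.076     ] tool shift [ 0.0007 -0.0004  0.0056]
tool y angle in case 1.5689633080869327
```

arm_command:
  motion:
    - {"x": 0, "y": 0, "z": 0.006, "roll": 0, "fingers": 0}
    - {"x": 0, "y": 0, "z": 0.006, "roll": 0, "fingers": 0}
    - {"x": 0, "y": 0, "z": 0.006, "roll": 0, "fingers": 0}
    - {"x": 0, "y": 0, "z": 0.006, "roll": 0, "fingers": 0}
    - {"x": 0, "y": 0, "z": 0.006, "roll": 0, "fingers": 0}

```text
clock: 5.47
eef_pos: [0.5228, 0.2109, 0.0778]
tool_rot: [-0.051, 0.703, 0.047, 0.707]
ft_force: [-0.7, -0.1, 0.1]
grip_width: -0.0
```

```bash
python3 nav.py 16 0 76;python3 snap.py pics/s3.png
```

```text
clock 5.4667 pos [0.52280639 0.21092686 0.07776918] F [-0.67 -0.12  0.12] w -3.901835495484419e-05 j [ 0.39  0.47 -0.08  1.02 -0.01  0.25]
[[ 0.006 -0.138  0.99 ]
 [-0.006  0.99   0.138]
 [-1.    -0.007  0.005]]
tcp in case mm [-52.1   0.5  77.8] tool axes in case
 [[ 0.005  0.002  1.   ]
 [-0.007  1.    -0.002]
 [-1.    -0.007  0.005]]
target [0.59034234 0.21994061 0.076     ] tool shift [ 0.0021 -0.0004  0.0681]
tool y angle in case 1.5689140384887776
```

View pics/s3.png

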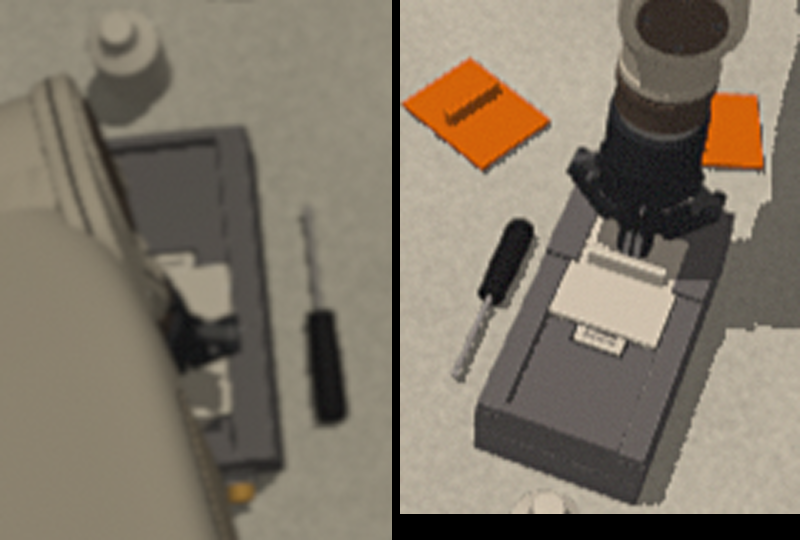

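The cover slides straight over the pressed tab; its front edge is at about (610,328). I'll keep pushing.

arm_command:
  motion:
    - {"x": 0.001, "y": 0, "z": 0.008, "roll": 0, "fingers": 0}
    - {"x": 0.001, "y": 0, "z": 0.008, "roll": 0, "fingers": 0}
    - {"x": 0, "y": 0, "z": 0.008, "roll": 0, "fingers": 0}
    - {"x": 0, "y": 0, "z": 0.008, "roll": 0, "fingers": 0}
    - {"x": 0, "y": 0, "z": 0.008, "roll": 0, "fingers": 0}
    - {"x": 0, "y": 0, "z": 0.008, "roll": 0, "fingers": 0}
    - {"x": 0, "y": 0, "z": 0.006, "roll": 0, "fingers": 0}
    - {"x": 0, "y": 0, "z": 0.004, "roll": 0, "fingers": 0}
    - {"x": 0, "y": 0, "z": 0.002, "roll": 0, "fingers": 0}
    - {"x": 0, "y": 0, "z": 0, "roll": 0, "fingers": 0}

```text
clock: 6.4
eef_pos: [0.5878, 0.2199, 0.0761]
tool_rot: [-0.051, 0.704, 0.047, 0.707]
ft_force: [-0.0, -0.3, -0.1]
grip_width: 0.0
```

```bash
python3 nav.py 19 0 76
```

```text
clock 6.4 pos [0.58778927 0.21991354 0.07606024] F [-0.01 -0.31 -0.14] w 1.6193088277689695e-05 j [ 0.36  0.59  0.12  1.1  -0.01  0.22]
[[ 0.006 -0.138  0.99 ]
 [-0.006  0.99   0.138]
 [-1.    -0.007  0.005]]
tcp in case mm [13.5  0.3 76.1] tool axes in case
 [[ 0.005  0.002  1.   ]
 [-0.007  1.    -0.002]
 [-1.    -0.007  0.005]]
target [0.59331278 0.22036073 0.076     ] tool shift [ 0.0001 -0.0003  0.0055]
tool y angle in case 1.568427750080692
```

arm_command:
  motion:
    - {"x": 0, "y": 0, "z": 0.004, "roll": 0, "fingers": 0}
    - {"x": 0, "y": 0, "z": 0.004, "roll": 0, "fingers": 0}
    - {"x": 0, "y": 0, "z": 0.003, "roll": 0, "fingers": 0}
    - {"x": 0, "y": 0, "z": 0, "roll": 0, "fingers": 0}
    - {"x": 0, "y": 0, "z": -0.005, "roll": 0, "fingers": 0}
    - {"x": 0, "y": 0, "z": -0.007, "roll": 0, "fingers": 0}
    - {"x": -0.005, "y": 0, "z": 0, "roll": 0, "fingers": 0}
    - {"x": -0.02, "y": 0, "z": 0, "roll": 0, "fingers": 0}
    - {"x": -0.03, "y": 0, "z": 0, "roll": 0, "fingers": 0}
    - {"x": -0.03, "y": 0, "z": 0, "roll": 0, "fingers": 0}
    - {"x": -0.03, "y": 0, "z": -0.02, "roll": 0, "fingers": 0}
    - {"x": -0.02, "y": 0, "z": -0.03, "roll": 0, "fingers": 0}
    - {"x": 0, "y": 0.01, "z": -0.03, "roll": 0, "fingers": 0}
    - {"x": 0, "y": 0.02, "z": -0.03, "roll": 0, "fingers": 0}
    - {"x": 0, "y": 0.03, "z": -0.025, "roll": 0, "fingers": 0}
    - {"x": 0, "y": 0.03, "z": -0.025, "roll": 0, "fingers": 0}
    - {"x": 0, "y": 0.03, "z": -0.02, "roll": 0, "fingers": 0}
    - {"x": 0, "y": 0.02, "z": -0.02, "roll": 0, "fingers": 0}
    - {"x": 0, "y": 0, "z": 0, "roll": 0, "fingers": 0}
    - {"x": 0, "y": 0, "z": 0, "roll": 0, "fingers": 0}

```text
clock: 8.07
eef_pos: [0.3553, 0.3333, 0.2225]
tool_rot: [-0.048, 0.702, 0.048, 0.709]
ft_force: [0.0, -0.1, -0.2]
grip_width: -0.0005
```

```bash
python3 nav.py;python3 snap.py pics/s4.png
```

```text
clock 8.0667 pos [0.35532127 0.33329353 0.22246068] F [ 0.01 -0.1  -0.18] w -0.000495922372148961 j [ 0.76  0.21 -0.05  1.3  -0.01  0.62]
[[ 0.011 -0.135  0.991]
 [ 0.     0.991  0.135]
 [-1.    -0.001  0.011]]
tcp in case mm [-200.8  145.1  222.5] tool axes in case
 [[ 0.011  0.005  1.   ]
 [-0.001  1.    -0.005]
 [-1.    -0.001  0.011]]
tool y angle in case 1.5657317525009868
```

View pics/s4.png

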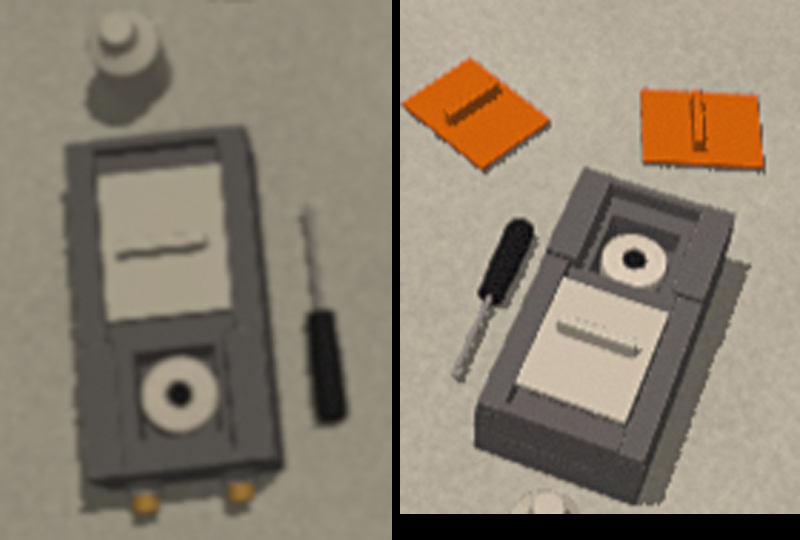

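The cover lies flat on the deck and the well at (180,392) is fully open. I'll check the slide numerically before handing in.

```bash
python3 - <<'E'
from fit import *
p=[.5745,.2177,.1405]
T=lambda u,v:(180+u/3.267,130+v/3.273)
from scipy.optimize import least_squares as L
for z,e,pts in((71,55,[(97,176),(221,164)]),(71,-55,[(107,320),(230,306)]),(87,-5,[(118,248),(207,237)])):
    for uv in pts:
        r=L(lambda q:proj("top",W(p,(q[0],q[1],z)))-T(*uv),[20,0]).x
        print(z,r.round(1),"cover x",round(r[0]-e,1))
E
```

```text
71 [96.5 43.6] cover x 41.5
71 [ 95.7 -47.8] cover x 40.7
71 [-12.8  43.7] cover x 42.2
71 [-12.2 -45.5] cover x 42.8
87 [35.2 29.1] cover x 40.2
87 [ 36.3 -35.1] cover x 41.3
```

Cover x is about 41 mm (23 needed), and it sits straight and at rest. Handing in.

```bash
python3 -c "
from workcell import job_done;print(job_done())"
```

```text
the job is handed in; nothing more can be done
None
```

The filter case is open: the tab is in, the cover is parked flat on the deck, and the filter well is completely uncovered. I handed the job in at about 8 s of the 38 s allowed; no verdict was reported.

- **Tab:** I pressed it with closed fingertips until it met the hard stop. The tip settled 62 mm above the table, which is 12 mm of travel. The cover was still on its seat, and the peak force was about 17 N.
- **Cover:** I pushed it by its rib, with about 0.7 N measured during the push, then backed off and moved the arm away.
- **Last checks:**
  - Six points in the top image put the cover at x ≈ 40–43 mm in the case's frame (23 mm needed), a slide of about 101 mm.
  - The final pictures show it straight and flat. The screwdriver and cartridge are where they were; I did not look again at the jar, mug and carton, which the arm did not go near at table height.
  - The wrist force is about 0.
- **Disagreements:** in the first pose fit, the case's deck-end corners in the scene view were off by up to 4 pixels. The contact height on the tab and the final cover position agreed with the fit. My first move call was refused because every row needs all five values; nothing moved.

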